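# Put the autosampler's sample bottles back on their own stations

### The job

The three amber sample bottles were put back on the wrong stations of the autosampler bench. Rearrange them so that each stands upright in the middle of the station whose ring has the colour of its cap; the spare station with the white ring is free to park a bottle on meanwhile. The bottles are glass, so do not tip or drop them, and leave the beaker and the white rinse bottle where they are.

Things in the scene. Friction and masses are not known exactly. Their poses are not given: they have to be found in the camera images.
- bottle_red: Closed amber glass sample bottle with a red screw cap, standing upright, 160 g nominal (hidden variation 110 to 220 g). 100 mm tall in all: round body 46 mm diameter up to 52 mm, conical shoulder from there to a 28 mm neck at 66 mm, then the cap, 34 mm diameter, from 70 to 100 mm above the underside (grip the cap or the body). Origin: centre of the underside; z up the bottle. At the start it stands upright on a station of another colour, up to about 6 mm off centre.
- bottle_blue: Closed amber glass sample bottle with a blue screw cap, standing upright, 160 g nominal (hidden variation 110 to 220 g). 100 mm tall in all: round body 46 mm diameter up to 52 mm, conical shoulder from there to a 28 mm neck at 66 mm, then the cap, 34 mm diameter, from 70 to 100 mm above the underside (grip the cap or the body). Origin: centre of the underside; z up the bottle. At the start it stands upright on a station of another colour, up to about 6 mm off centre.
- bottle_yellow: Closed amber glass sample bottle with a yellow screw cap, standing upright, 160 g nominal (hidden variation 110 to 220 g). 100 mm tall in all: round body 46 mm diameter up to 52 mm, conical shoulder from there to a 28 mm neck at 66 mm, then the cap, 34 mm diameter, from 70 to 100 mm above the underside (grip the cap or the body). Origin: centre of the underside; z up the bottle. At the start it stands upright on a station of another colour, up to about 6 mm off centre.
- dock_red: Fixed black square station plate, 84 x 84 mm and 12 mm thick, lying on the bench, its flat top painted with a red ring (56 mm inner, 74 mm outer diameter). No recess or rim. Origin: centre of the underside, the ring centred over it; the top is 12 mm above the origin. The red-capped bottle belongs here.
- dock_blue: Fixed black square station plate, 84 x 84 mm and 12 mm thick, lying on the bench, its flat top painted with a blue ring (56 mm inner, 74 mm outer diameter). No recess or rim. Origin: centre of the underside, the ring centred over it; the top is 12 mm above the origin. The blue-capped bottle belongs here.
- dock_yellow: Fixed black square station plate, 84 x 84 mm and 12 mm thick, lying on the bench, its flat top painted with a yellow ring (56 mm inner, 74 mm outer diameter). No recess or rim. Origin: centre of the underside, the ring centred over it; the top is 12 mm above the origin. The yellow-capped bottle belongs here.
- dock_spare: The spare station: same fixed black plate (84 x 84 x 12 mm, origin at the centre of its underside) with a white ring, empty at the start.
- beaker: Loose open clear glass beaker (a plain cup), 64 mm across the rim, 75 mm tall, standing among the stations; to be left alone. Origin: centre of the underside.
- rinse: Loose opaque white plastic rinse bottle with a green cap, 50 mm diameter, 100 mm tall, standing on the bench among the stations; to be left alone. Origin: centre of the underside.

How it is judged:
By the outcome, as a careful person would: the job done as asked, in the order asked, and still so for the second after the job is handed in, with the robot touching nothing.
It also fails if it takes over 120 s, if anything falls off the work surface, if the arm or the gripper's body presses on something with over 40 N, if the wrist force passes 120 N, or if a joint passes its speed limit or range.

### The arm

A 7-joint arm with a two-finger parallel gripper is mounted at the origin on the work surface. World frame = base frame: x ahead of the robot, y to its left, z up, the work surface at z = 0. Lengths are in m, angles in degrees, forces in N, time in s.
With the tool pointing down it reaches from about 0.4 to 0.925 m from the base axis. Payload 4.1 kg.
Tool frame: the origin (TCP) lies between the finger pads; the fingertips stand 11 mm ahead of it and the grasp point (between the pads) lies 8 mm behind it; z points along the fingers, y is the line along which they close (so a half turn about z gives the same grasp; the last joint's range is limited). The gripper opens to 85 mm and grips with 20 to 120 N. Pads are 22 mm wide; open, the fingers measure 114 mm over their backs; the gripper's body (76 mm by 85 mm) begins 54 mm behind the grasp point. The pads swing forward as they close: fully open they stand 13 mm farther back than shut.
Start: joints at [68.239, 22.827, 2.584, 88.041, -1.071, 69.15, -2.905], TCP at [0.18, -0.625, 0.242] pointing down, gripper open.
Joint ranges: [-161.44, 161.44], [-28.35, 127.94], [-78.24, 83.42], [0, 140.83], [-78.03, 258.03], [13.02, 114.36], [-168.23, 168.23]. Speed limits (degrees/s): [147.25, 147.25, 180, 180, 180, 180, 180].

### API

Orientations are given as a 3x3 rotation matrix whose columns are the frame's x, y, z axes.
In Python, from cell import r, viewer gives the robot as it stands.
- The arm moves only by the tool play_rows, never from a script. Its argument "series" is text: rows parted by semicolons, each of 7 numbers parted by spaces: the turn, a rotation vector about the tool's x, y, z in degrees, then the shift along the tool's x, y, z in cm, then the finger opening in cm, from 0 to 8.54. In form: rx ry rz x y z claw; .... A call has 1 to 10 rows; each row is the pose to reach, as a shift and turn from the pose commanded when the call began, along the tool's axes at that moment; what a row does not reach only later rows make up. A row lasts 1/8 s, in which the tool goes at most 62.5 mm and 10.7 degrees, less where a joint would pass 70% of its speed; a pose out of reach is approached as far as the arm can. A call with a gripper value outside its range is refused whole. The fingers move at their own pace and stop on an object; the grip force is fixed at half the most. Time passes only in rows, so rows that repeat a pose let the fingers close. It gives the time, the measured TCP pose, the force, the opening and the grip force at its end, in the units of the state.
- r.sense(): the state, without advancing time (a new reading comes with each control period).
- viewer.read_camera(name): name is "side" or "top" or "wrist"; returns (picture, depth): 384x512x3 uint8, red, green, blue; 384x512 float32, m along the optical axis (not along the pixel's ray), 0 where there is no reading.
- viewer.camera_model(name): a dict with "intrinsics" (3x3 intrinsics, pixels), "dist" ([k1, k2, p1, p2, k3] as OpenCV has them; the pictures are not rectified), "xyz" and "rotation" of the camera in the world; the wrist camera has in their place "mount" (4x4, takes a point from camera to tool coordinates, whose origin is the TCP and whose axes are the flange's). Camera axes: x right, y up, looking along -z (the intrinsics and any distortion apply to the point x, -y, -z); pixel columns grow to the right and rows downward; lengths in m; the calibration is good to about 2 mm. A picture is of the moment at which its call begins: read the wrist's pose just before it. camera_model takes no time and is no camera call.
- r.sign_off(): hands the job in; it is judged then, once.
The state is a dict: "clock": time; "joint_pos": joint angles; "joint_vel": joint speeds; "joint_torque": joint torques, N m; "tool_pos": TCP position; "orientation": TCP orientation; "wrist_force": force on the tool from outside, world axes, zero at the start; "torque": the same for the moment, N m; "grip_width": finger opening in m; "grip_force": force on a finger pad.
Only numpy, scipy, OpenCV 4.12 (cv2) and the standard library are available. Lean on these libraries where they do the work, as an engineer would, in place of code of your own. Each camera call takes 0.05 s, during which the arm holds its last target. There are 200 camera calls.

## Working session

There is one attempt and no reset: what is moved stays moved. The work goes in short steps, Python scripts to look and compute and a tool call to move; the robot and the scene stay as the last step left them, time stands still between calls to the robot, and variables do not carry over. Pictures are saved under pics/ and viewed, at most 14 in all, crops included, and the job is handed in when it is done.

Besides the shell and the picture viewer there is one more tool, called after "Call:" as name(argument=value, ...) on one line, values as JSON. play_rows: Moves the arm, as the interface text tells. Its arguments: {"type":"object","properties":{"series":{"type":"string"}},"required":["series"]}

```bash
mkdir -p pics; ls; python3 - <<'E'
from cell import r, viewer
import cv2,numpy as np
np.set_printoptions(precision=4,suppress=True)
s=r.sense(); print(s['clock'],s['tool_pos'],s['orientation'],s['grip_width'])
for n in ('top','side'):
    p,d=viewer.read_camera(n); cv2.imwrite(f'pics/{n}0.png',p[...,::-1]); np.save(f'pics/{n}0.npy',d)
    print(n,viewer.camera_model(n))
print(viewer.camera_model('wrist'))
E
```

```text
pics
0.0 [ 0.18   -0.6239  0.2413] [[ 0.9608  0.2773 -0.0007]
 [ 0.2773 -0.9608  0.0018]
 [-0.0001 -0.0019 -1.    ]] 0.0852000523761364
top {'intrinsics': array([[356.619 ,   0.    , 251.4371],
       [  0.    , 356.619 , 195.2165],
       [  0.    ,   0.    ,   1.    ]]), 'dist': array([0.0387, 0.    , 0.    , 0.    , 0.    ]), 'xyz': array([ 0.4329, -0.0084,  0.7426]), 'rotation': array([[-0.023 ,  0.9865, -0.1619],
       [-0.9997, -0.0235, -0.0013],
       [-0.0051,  0.1619,  0.9868]])}
side {'intrinsics': array([[477.8172,   0.    , 258.8088],
       [  0.    , 477.8172, 187.0865],
       [  0.    ,   0.    ,   1.    ]]), 'dist': array([-0.1544,  0.    ,  0.    ,  0.    ,  0.    ]), 'xyz': array([ 0.2905, -0.5574,  0.6091]), 'rotation': array([[ 0.9156,  0.2649, -0.3024],
       [-0.4021,  0.6088, -0.6839],
       [ 0.003 ,  0.7477,  0.664 ]])}
{'intrinsics': array([[302.0903,   0.    , 257.1808],
       [  0.    , 302.0903, 188.9811],
       [  0.    ,   0.    ,   1.    ]]), 'dist': array([-0.03,  0.  ,  0.  ,  0.  ,  0.  ]), 'mount': array([[-0.0001,  0.9584,  0.2854,  0.0726],
       [ 1.    ,  0.0001, -0.    , -0.0007],
       [-0.0001,  0.2854, -0.9584, -0.133 ],
       [ 0.    ,  0.    ,  0.    ,  1.    ]])}
```

View pics/top0.png

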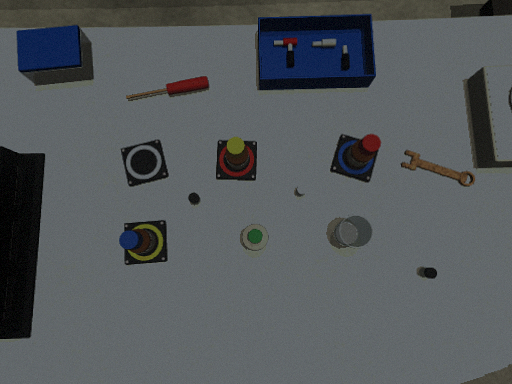

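View pics/side0.png

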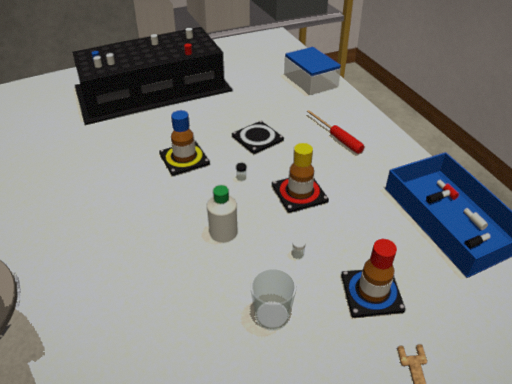

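The top view (up = +x, left = +y) shows yellow bottle on the red ring (237,159), red on blue (355,157), blue on yellow (145,242), and spare white at (145,162). The rinse bottle is at (255,237) and the beaker at (348,232). The side view agrees.

```bash
cat > h.py <<'E'
import numpy as np, cv2
from scipy.optimize import least_squares
from scipy.spatial.transform import Rotation as R
from cell import r, viewer
np.set_printoptions(precision=4,suppress=True)
def cam(name):
    m=viewer.camera_model(name)
    if name=='wrist':
        s=r.sense(); T=np.eye(4); T[:3,:3]=s['orientation']; T[:3,3]=s['tool_pos']
        T=T@m['mount']; return m['intrinsics'],m['dist'],T[:3,3],T[:3,:3]
    return m['intrinsics'],m['dist'],np.array(m['xyz']),np.array(m['rotation'])
def shot(name):
    c=cam(name); p,d=viewer.read_camera(name); return c,p,d
def dirs(c,uv):
    q=cv2.undistortPoints(np.asarray(uv,float).reshape(-1,1,2),c[0],c[1]).reshape(-1,2)
    return np.c_[q[:,0],-q[:,1],-np.ones(len(q))]@c[3].T
def onplane(c,uv,z):
    D=dirs(c,uv); return c[2]+D*((z-c[2][2])/D[:,2])[:,None]
def points(c,d):
    v,u=np.mgrid[:d.shape[0],:d.shape[1]]
    P=c[2]+dirs(c,np.c_[u.ravel(),v.ravel()])*d.reshape(-1,1)
    return P.reshape(*d.shape,3)
def colour(p,k):
    h,s,v=cv2.split(cv2.cvtColor(p,cv2.COLOR_RGB2HSV)); h=h.astype(int)
    if k=='white': return (s<60)&(v>100)
    lo={'red':((h<6)|(h>174)),'yellow':(h>23)&(h<35),'blue':(h>105)&(h<125)}[k]
    return lo&(s>150)&(v>70)
def circ(xy,lo,hi):
    def f(c):
        e=np.hypot(*(xy-c).T); return np.maximum(e-hi,0)+np.maximum(lo-e,0)
    return least_squares(f,np.median(xy,0) if len(xy)<3 else (xy.max(0)+xy.min(0))/2,loss='soft_l1',f_scale=.001,x_scale=.01,diff_step=1e-3).x
E
python3 - <<'E'
from h import *
for n in ('top','side'):
    c,p,d=shot(n); P=points(c,d); z=P[...,2]; box=(P[...,0]>.3)&(P[...,0]<.58)&(abs(P[...,1])<.35)
    for k in ('red','blue','yellow','white'):
        m=colour(p,k)&box
        g=m&(z>.004)&(z<.02); uv=np.argwhere(g)[:,::-1]
        if k=='white':
            g=g&(P[...,1]>.12)&(P[...,0]>.42); uv=np.argwhere(g)[:,::-1]
        xy=onplane(c,uv,.012)[:,:2]
        print(n,k,'ring',len(uv),circ(xy,.028,.037) if len(uv)>10 else '',end=' ')
        t=m&(z>.105)&(z<.12)
        if k!='white': print('cap',t.sum(),(np.array(P[t][:,:2].min(0))+P[t][:,:2].max(0))/2,np.median(P[t],0))
    print(c[0][0,0])
E
```

```text
Traceback (most recent call last):
  File "h.py", line 18, in onplane
    D=dirs(c,uv); return c[2]+D*((z-c[2][2])/D[:,2])[:,None]
  File "h.py", line 15, in dirs
    q=cv2.undistortPoints(np.asarray(uv,float).reshape(-1,1,2),c[0],c[1]).reshape(-1,2)
      ~~~~~~~~~~~~~~~~~~~^^^^^^^^^^^^^^^^^^^^^^^^^^^^^^^^^^^^^^^^^^^^^^^^
cv2.error: OpenCV(4.12.0) /io/opencv/modules/calib3d/src/undistort.dispatch.cpp:347: error: (-215:Assertion failed) CV_IS_MAT(_src) && CV_IS_MAT(_dst) && (_src->rows == 1 || _src->cols == 1) && (_dst->rows == 1 || _dst->cols == 1) && _src->cols + _src->rows - 1 == _dst->rows + _dst->cols - 1 && (CV_MAT_TYPE(_src->type) == CV_32FC2 || CV_MAT_TYPE(_src->type) == CV_64FC2) && (CV_MAT_TYPE(_dst->type) == CV_32FC2 || CV_MAT_TYPE(_dst->type) == CV_64FC2) in function 'cvUndistortPointsInternal'
```

```bash
python3 - <<'E'
from h import *
for n,pts in (('top',[(237,172),(145,258),(355,172),(145,150),(237,145),(370,143),(129,239),(200,300)]),('side',[(300,195),(183,160),(180,122),(384,252)])):
    c=cam(n);p=cv2.imread(f'pics/{n}0.png')[...,::-1].copy();d=np.load(f'pics/{n}0.npy'); P=points(c,d)
    H=cv2.cvtColor(p,cv2.COLOR_RGB2HSV)
    for u,v in pts: print(n,u,v,p[v,u],H[v,u],d[v,u],P[v,u])
E
```

```text
top 237 172 [67 23 19] [  3 183  67] 0.74832433 [0.6028 0.0217 0.0122]
top 145 258 [94 92 32] [ 29 168  94] 0.7207118 [0.4299 0.2096 0.0121]
top 355 172 [18 35 72] [111 191  72] 0.7479129 [ 0.5969 -0.225   0.0113]
top 145 150 [15 15 17] [120  30  17] 0.75591856 [0.6546 0.215  0.0133]
top 237 145 [102 106  39] [ 32 161 106] 0.65533376 [0.6306 0.0168 0.111 ]
top 370 143 [92 23 22] [  0 194  92] 0.6521087 [ 0.6272 -0.2254  0.1134]
top 129 239 [15 38 79] [109 207  79] 0.62949574 [0.4639 0.2092 0.1101]
top 200 300 [ 97 101 106] [107  22 106] 0.7192594 [ 0.3441  0.1008 -0.0007]
side 300 195 [73 38  9] [ 14 224  73] 0.8707829 [ 0.6189 -0.001   0.0204]
side 183 160 [71 38 11] [ 14 215  71] 0.953753 [0.4542 0.189  0.016 ]
side 180 122 [18 43 87] [109 202  87] 0.89969057 [0.4585 0.1931 0.1036]
side 384 252 [182  34  28] [  1 216 182] 0.6520631 [ 0.6226 -0.2359  0.1095]
```

```bash
sed -i 's/(v>100)/(v>60)/; s/(v>70)/(v>40)/; s/s>150/s>120/' h.py; cat > meas.py <<'E'
from h import *
for n in ('top','side'):
    c,p,d=shot(n); P=points(c,d); z=P[...,2]; box=(P[...,0]>.35)&(P[...,0]<.7)&(abs(P[...,1])<.35)
    for k in ('red','blue','yellow','white'):
        m=colour(p,k)&box
        g=m&(z>.005)&(z<.02)
        if k=='white': g&=(P[...,1]>.15)&(P[...,0]>.55)
        uv=np.argwhere(g)[:,::-1]
        if len(uv)<10: print(n,k,len(uv)); continue
        xy=onplane(c,uv,.012)[:,:2]; xy=xy[np.hypot(*(xy-np.median(xy,0)).T)<.08]
        print(n,k,'ring',len(uv),circ(xy,.028,.037),xy.min(0),xy.max(0),end=' ')
        t=m&(z>.106)&(z<.12)
        if k!='white': print('cap',t.sum(),(P[t][:,:2].min(0)+P[t][:,:2].max(0))/2,np.ptp(P[t],0),np.median(P[t],0))
        else: print()
    if n=='top':
        for nm,b in (('beaker',(.38,.56,-.27,-.1)),('rinse',(.38,.52,-.06,.1))):
            t=(P[...,0]>b[0])&(P[...,0]<b[1])&(P[...,1]>b[2])&(P[...,1]<b[3])&(z>.03)
            print(nm,t.sum(),P[t].min(0),P[t].max(0))
E
python3 meas.py
```

```text
top red ring 327 [0.6312 0.023 ] [ 0.5942 -0.0128] [0.6611 0.0593] cap 255 [ 0.6288 -0.2273] [0.0326 0.0329 0.0085] [ 0.6284 -0.2278  0.112 ]
top blue ring 321 [ 0.6295 -0.2275] [ 0.5924 -0.2642] [ 0.6663 -0.1911] cap 280 [0.4639 0.2101] [0.0315 0.0326 0.0075] [0.4637 0.2096 0.1118]
top yellow ring 364 [0.4625 0.2121] [0.4259 0.176 ] [0.4985 0.2442] cap 247 [0.63   0.0196] [0.0326 0.0314 0.0052] [0.6295 0.0203 0.1118]
top white ring 490 [0.6302 0.2192] [0.5804 0.1682] [0.6746 0.2659] 
beaker 620 [ 0.441  -0.2318  0.0302] [ 0.56   -0.1015  0.0785]
rinse 1377 [ 0.4329 -0.0352  0.0404] [0.4885 0.0122 0.7426]
side red ring 383 [0.6297 0.0216] [ 0.5913 -0.0173] [0.6679 0.0589] cap 361 [ 0.628  -0.2296] [0.0332 0.0325 0.0071] [ 0.6266 -0.2308  0.1104]
side blue ring 578 [ 0.6285 -0.2282] [ 0.591  -0.2659] [ 0.6665 -0.1904] cap 141 [0.4619 0.2066] [0.0308 0.0309 0.007 ] [0.4618 0.2041 0.1106]
side yellow ring 306 [0.4611 0.2101] [0.4234 0.1705] [0.4993 0.2439] cap 196 [0.6286 0.0189] [0.0332 0.0354 0.0069] [0.6282 0.0164 0.1101]
side white ring 419 [0.6284 0.2171] [0.5755 0.1633] [0.6749 0.2622]
```

Call:
play_rows(series="0 0 4 6 -5 0 8.5;0 0 8 12 -10 0 8.5;0 0 12 18 -15 0 8.5;0 0 16.1 24 -20 0 8.5;0 0 16.1 30 -25 0 8.5;0 0 16.1 36 -30 0 8.5;0 0 16.1 42 -35 0 8.5;0 0 16.1 48 -40 0 8.5;0 0 16.1 54 -45 0 8.5;0 0 16.1 58 -47 0 8.5")

```text
clock: 1.5
tool_pos: [0.5342, -0.1075, 0.2425]
orientation: [[1.0, -0.0, 0.001], [-0.0, -1.0, -0.001], [0.001, 0.001, -1.0]]
wrist_force: [1.0, -0.8, -0.2]
grip_width: 0.0848
grip_force: 0.0
```

Call:
play_rows(series="0 0 0 0 0 0 8.5;0 0 0 0 0 0 8.5")

```text
clock: 1.75
tool_pos: [0.533, -0.1097, 0.242]
orientation: [[1.0, -0.0, -0.001], [-0.0, -1.0, -0.001], [-0.001, 0.001, -1.0]]
wrist_force: [-0.5, -0.9, -0.8]
grip_width: 0.0852
grip_force: 0.0
```

Call:
play_rows(series="0 0 0 3 -4 0 8.5;0 0 0 6 -8 0 8.5;0 0 0 9 -12 0 8.5;0 0 0 9.6 -12.9 0 8.5;0 0 0 9.6 -12.9 0 8.5;0 0 0 9.6 -12.9 0 8.5;0 0 0 9.6 -12.9 0 8.5;0 0 0 9.6 -12.9 0 8.5")

```text
clock: 2.75
tool_pos: [0.6291, 0.0188, 0.2425]
orientation: [[1.0, -0.002, 0.0], [-0.002, -1.0, -0.001], [0.0, 0.001, -1.0]]
wrist_force: [0.8, 0.1, -0.3]
grip_width: 0.0852
grip_force: 0.0
```

```bash
cat > wr.py <<'E'
import sys
from h import *
# args: cap colour (or -), ring colour (or -)
c,p,d=shot('wrist'); P=points(c,d); z=P[...,2]
s=r.sense(); print('tcp',s['tool_pos'],s['clock'])
for k,lo,hi,a,b,pl in ((sys.argv[1],.106,.12,.0,.017,.112),(sys.argv[2],.004,.02,.028,.037,.012)):
    if k=='-': continue
    g=colour(p,k)&(z>lo)&(z<hi)
    if pl==.012 and k=='white': g&=np.hypot(P[...,0]-.629,P[...,1]-.218)<.042
    uv=np.argwhere(g)[:,::-1]
    if len(uv)<10: print(k,'none'); continue
    if pl>.1:
        m=cv2.moments(g.astype(np.uint8)); C=onplane(c,[(m['m10']/m['m00'],m['m01']/m['m00'])],pl)[0]; q=onplane(c,uv,pl)
        print(k,'cap',len(uv),C,(q.min(0)+q.max(0))/2,np.ptp(q,0))
    else:
        q=onplane(c,uv,pl)[:,:2]; print(k,'ring',len(uv),circ(q,a,b),q.min(0),q.max(0))
if len(sys.argv)>3: cv2.imwrite('pics/'+sys.argv[3],p[...,::-1])
E
python3 wr.py yellow red w1.png
```

```text
tcp [0.6292 0.0192 0.2425] 2.8
yellow none
red ring 1257 [0.674  0.0437] [ 0.5998 -0.0137] [0.8054 0.1741]
```

View pics/w1.png

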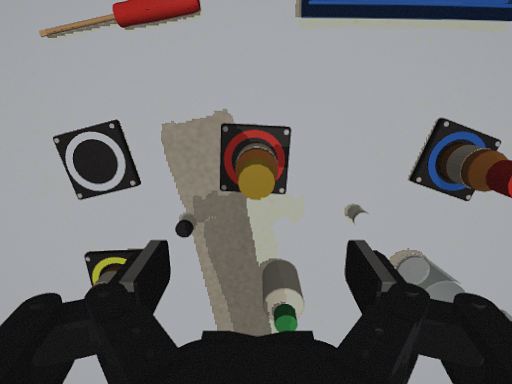

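The wrist view shows the yellow cap at (257,182) over the red ring at (255,160). The fingers at the sides are clear of everything.

```bash
sed -i 's/(h>23)/(h>17)/' h.py; sed -i "s/    uv=np.arg/    g\&=np.hypot(P[...,0]-s['tool_pos'][0],P[...,1]-s['tool_pos'][1])<.07\n    uv=np.arg/" wr.py; python3 wr.py yellow red
```

```text
tcp [0.6293 0.0194 0.2424] 2.85
yellow cap 1066 [0.6313 0.0202 0.112 ] [0.6313 0.0199 0.112 ] [0.0336 0.0326 0.    ]
red ring 989 [0.6301 0.0232] [ 0.5999 -0.0144] [0.6677 0.0604]
```

Call:
play_rows(series="0 0 0 0.1 0 3 8.5;0 0 0 0.1 0 6 8.5;0 0 0 0.1 0 9 8.5;0 0 0 0.1 0 11.5 8.5;0 0 0 0.1 0 13.5 8.5;0 0 0 0.1 0 14.6 8.5;0 0 0 0.1 0 15 8.5;0 0 0 0.1 0 15 8.5;0 0 0 0.1 0 15 6;0 0 0 0.1 0 15 5")

```text
clock: 4.1
tool_pos: [0.6309, 0.02, 0.093]
orientation: [[1.0, -0.0, 0.001], [-0.0, -1.0, -0.0], [0.001, 0.0, -1.0]]
wrist_force: [-0.1, -0.9, -0.7]
grip_width: 0.0513
grip_force: 0.0
```

Call:
play_rows(series="0 0 0 0 0 0 4.2;0 0 0 0 0 0 3.8;0 0 0 0 0 0 3.6;0 0 0 0 0 0 3.4;0 0 0 0 0 0 3.0;0 0 0 0 0 0 2.5;0 0 0 0 0 0 2.5;0 0 0 0 0 0 2.5")

```text
clock: 5.1
tool_pos: [0.6307, 0.0199, 0.0926]
orientation: [[1.0, -0.0, 0.001], [-0.0, -1.0, -0.0], [0.001, 0.0, -1.0]]
wrist_force: [0.1, 0.0, 2.0]
grip_width: 0.0327
grip_force: 59.5
```

Call:
play_rows(series="0 0 0 0 0 -0.7 2.5;0 0 0 0 0 -2 2.5;0 0 0 0 0 -4 2.5;0 0 0 0 0 -5 2.5;0 0 0 0 -1.5 -5.5 2.5;0 0 0 0 -4 -6 2.5;0 0 0 0 -7 -6 2.5;0 0 0 0 -10 -6 2.5;0 0 0 0 -13 -6 2.5;0 0 0 0 -16 -6 2.5")

```text
clock: 6.35
tool_pos: [0.6296, 0.1824, 0.152]
orientation: [[1.0, 0.001, -0.001], [0.001, -1.0, 0.0], [-0.001, -0.0, -1.0]]
wrist_force: [0.5, -0.2, -2.1]
grip_width: 0.0323
grip_force: 59.7
```

Call:
play_rows(series="0 0 0 -0.1 -2.2 0 2.5;0 0 0 -0.1 -3.5 0 2.5;0 0 0 -0.1 -3.9 0 2.5;0 0 0 -0.1 -3.9 0 2.5;0 0 0 -0.1 -3.9 0 2.5")

```text
clock: 6.98
tool_pos: [0.6298, 0.2173, 0.1522]
orientation: [[1.0, -0.002, -0.0], [-0.002, -1.0, -0.001], [-0.0, 0.001, -1.0]]
wrist_force: [0.1, 0.8, -2.4]
grip_width: 0.0325
grip_force: 59.7
```

```bash
python3 wr.py - white w2.png; python3 meas.py
```

```text
tcp [0.6298 0.2175 0.1522] 7.025
white ring 1529 [0.6289 0.2182] [0.6089 0.1769] [0.666  0.2555]
top red ring 443 [0.6313 0.0231] [ 0.5941 -0.0128] [0.6684 0.0593] cap 253 [ 0.6286 -0.2276] [0.0329 0.0328 0.0084] [ 0.6284 -0.2273  0.1121]
top blue ring 336 [ 0.6296 -0.2277] [ 0.5922 -0.2642] [ 0.6663 -0.1911] cap 221 [0.4631 0.2101] [0.0299 0.031  0.0059] [0.4622 0.212  0.1121]
top yellow ring 354 [0.4624 0.2122] [0.4259 0.176 ] [0.4984 0.2462] Traceback (most recent call last):
  File "meas.py", line 13, in <module>
    if k!='white': print('cap',t.sum(),(P[t][:,:2].min(0)+P[t][:,:2].max(0))/2,np.ptp(P[t],0),np.median(P[t],0))
                                        ~~~~~~~~~~~~~~^^^
    return umr_minimum(a, axis, None, out, keepdims, initial, where)
ValueError: zero-size array to reduction operation minimum which has no identity
```

View pics/w2.png

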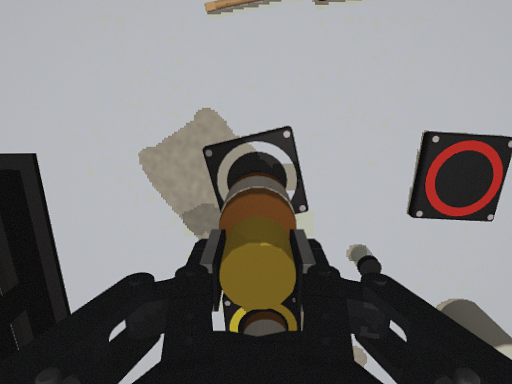

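The bottle is held upright in the grip (cap at about (258,265)), over the white ring. Lowering it.

Call:
play_rows(series="0 0 0 0 0 1.5 2.5;0 0 0 0 0 3 2.5;0 0 0 0 0 4.2 2.5;0 0 0 0 0 5 2.5;0 0 0 0 0 5.5 2.5;0 0 0 0 0 5.8 2.5;0 0 0 0 0 5.95 2.5;0 0 0 0 0 5.95 2.5;0 0 0 0 0 5.95 2.5;0 0 0 0 0 5.95 3.4")

```text
clock: 8.32
tool_pos: [0.6297, 0.219, 0.0932]
orientation: [[1.0, -0.0, 0.001], [-0.0, -1.0, 0.0], [0.001, -0.0, -1.0]]
wrist_force: [-0.2, -0.3, -0.6]
grip_width: 0.0342
grip_force: 0.1
```

Call:
play_rows(series="0 0 0 0 0 0 4;0 0 0 0 0 0 5;0 0 0 0 0 0 6.5;0 0 0 0 0 0 8;0 0 0 0 0 0 8.5;0 0 0 0 0 0 8.5;0 0 0 0 0 -2 8.5;0 0 0 0 0 -5 8.5;0 0 0 0 0 -10 8.5;0 0 0 0 0 -15 8.5")

```text
clock: 9.57
tool_pos: [0.6295, 0.2191, 0.2458]
orientation: [[1.0, 0.0, 0.001], [0.0, -1.0, 0.001], [0.001, -0.001, -1.0]]
wrist_force: [1.0, -0.2, -0.3]
grip_width: 0.0849
grip_force: 0.0
```

Call:
play_rows(series="0 0 0 0 4 0 8.5;0 0 0 0 10 0 8.5;0 0 0 0 16 0 8.5;0 0 0 0 22 0 8.5;0 0 0 0 28 0 8.5;0 0 0 0 34 0 8.5;0 0 0 -0.1 40 0 8.5;0 0 0 -0.1 43.5 0 8.5;0 0 0 -0.1 44.7 0 8.5;0 0 0 -0.1 44.7 0 8.5")

```text
clock: 10.82
tool_pos: [0.6287, -0.2274, 0.2435]
orientation: [[1.0, -0.0, 0.001], [-0.0, -1.0, 0.001], [0.001, -0.001, -1.0]]
wrist_force: [-0.2, 0.3, 0.3]
grip_width: 0.0855
grip_force: 0.0
```

```bash
python3 wr.py red blue; python3 - <<'E'
from h import *
c,p,d=shot('top');P=points(c,d);z=P[...,2]
t=colour(p,'yellow')&(z>.106)&(z<.12)
if t.any(): print('yellow',t.sum(),(P[t].min(0)+P[t].max(0))/2)
E
```

```text
tcp [ 0.6289 -0.2258  0.2434] 10.875
red cap 1061 [ 0.6299 -0.2286  0.112 ] [ 0.6296 -0.2284  0.112 ] [0.0338 0.0328 0.    ]
blue ring 963 [ 0.6285 -0.2273] [ 0.5992 -0.2646] [ 0.666  -0.1896]
yellow 258 [0.6286 0.2185 0.1109]
```

Call:
play_rows(series="0 0 0 0 0.2 3 8.5;0 0 0 0 0.2 6 8.5;0 0 0 0 0.2 9 8.5;0 0 0 0 0.2 11.5 8.5;0 0 0 0 0.2 13.5 8.5;0 0 0 0 0.2 14.6 8.5;0 0 0 0 0.2 15 8.5;0 0 0 0 0.2 15 8.5;0 0 0 0 0.2 15 6;0 0 0 0 0.2 15 5")

```text
clock: 12.18
tool_pos: [0.6288, -0.2303, 0.0935]
orientation: [[1.0, -0.0, 0.001], [-0.0, -1.0, -0.001], [0.001, 0.001, -1.0]]
wrist_force: [0.9, 0.2, 0.8]
grip_width: 0.0512
grip_force: 0.0
```

Call:
play_rows(series="0 0 0 0 0 0 4.2;0 0 0 0 0 0 3.8;0 0 0 0 0 0 3.6;0 0 0 0 0 0 3.4;0 0 0 0 0 0 3.0;0 0 0 0 0 0 2.5;0 0 0 0 0 0 2.5;0 0 0 0 0 0 2.5")

```text
clock: 13.18
tool_pos: [0.6287, -0.2298, 0.093]
orientation: [[1.0, 0.0, 0.001], [0.0, -1.0, 0.0], [0.001, -0.0, -1.0]]
wrist_force: [0.7, 1.4, 1.7]
grip_width: 0.0326
grip_force: 59.7
```

Call:
play_rows(series="0 0 0 0 0 -0.7 2.5;0 0 0 0 0 -2 2.5;0 0 0 0 0 -4 2.5;0 0 0 0 -1 -5.5 2.5;0 0 0 0 -4 -6 2.5;0 0 0 0 -8 -6 2.5;0 0 0 0 -12 -6 2.5;0 0 0 0 -16 -6 2.5;0 0 0 0 -20 -6 2.5;0 0 0 0.1 -23 -6 2.5")

```text
clock: 14.42
tool_pos: [0.6294, 0.0034, 0.1541]
orientation: [[1.0, 0.003, 0.001], [0.003, -1.0, 0.001], [0.001, -0.001, -1.0]]
wrist_force: [0.5, -1.1, -0.9]
grip_width: 0.0322
grip_force: 59.6
```

Call:
play_rows(series="0 0 0 0 -1.5 0 2.5;0 0 0 0 -2.2 0 2.5;0 0 0 0 -2.2 0 2.5;0 0 0 0 -2.2 0 2.5;0 0 0 0 -2.2 0 2.5")

```text
clock: 15.05
tool_pos: [0.6295, 0.0205, 0.1527]
orientation: [[1.0, -0.002, -0.0], [-0.002, -1.0, -0.001], [-0.0, 0.001, -1.0]]
wrist_force: [0.7, -0.1, -2.0]
grip_width: 0.0323
grip_force: 59.7
```

```bash
cat > held.py <<'E'
import sys
from h import *
print(r.sense()['tool_pos'])
for n in ('wrist','top','side'):
    c,p,d=shot(n);P=points(c,d);z=P[...,2]; t0=r.sense()['tool_pos']
    near=np.hypot(P[...,0]-t0[0],P[...,1]-t0[1])<.06
    g=colour(p,sys.argv[2])&(z>.003)&(z<.021)&near; uv=np.argwhere(g)[:,::-1]
    if len(uv)>10: print(n,'ring',len(uv),circ(onplane(c,uv,.012)[:,:2],.028,.037))
    t=colour(p,sys.argv[1])&near&(z>.06)
    if t.sum()>10: zz=np.percentile(z[t],97); t&=z>zz-.006; print(n,'cap',t.sum(),(P[t].min(0)+P[t].max(0))/2,np.ptp(P[t],0))
E
python3 held.py red red
```

```text
[0.6295 0.0205 0.1527]
wrist ring 1513 [0.6301 0.0233]
wrist cap 4453 [0.6302 0.0211 0.1715] [0.0341 0.0327 0.0069]
side ring 507 [0.63   0.0219]
side cap 12 [0.6182 0.0155 0.183 ] [0.0102 0.0311 0.0226]
```

Call:
play_rows(series="0 0 0 0 -0.2 1.5 2.5;0 0 0 0 -0.2 3 2.5;0 0 0 0 -0.2 4.2 2.5;0 0 0 0 -0.2 5 2.5;0 0 0 0 -0.2 5.5 2.5;0 0 0 0 -0.2 5.8 2.5;0 0 0 0 -0.2 5.95 2.5;0 0 0 0 -0.2 5.95 2.5;0 0 0 0 -0.2 5.95 2.5;0 0 0 0 -0.2 5.95 3.4")

```text
clock: 16.45
tool_pos: [0.6297, 0.0238, 0.0936]
orientation: [[1.0, -0.0, 0.001], [-0.0, -1.0, -0.0], [0.001, 0.0, -1.0]]
wrist_force: [1.5, 0.4, -1.1]
grip_width: 0.0341
grip_force: 0.3
```

Call:
play_rows(series="0 0 0 0 0 0 4;0 0 0 0 0 0 5;0 0 0 0 0 0 6.5;0 0 0 0 0 0 8;0 0 0 0 0 0 8.5;0 0 0 0 0 0 8.5;0 0 0 0 0 -2 8.5;0 0 0 0 0 -5 8.5;0 0 0 0 0 -10 8.5;0 0 0 0 0 -15 8.5")

```text
clock: 17.7
tool_pos: [0.6295, 0.024, 0.2463]
orientation: [[1.0, 0.0, 0.001], [0.0, -1.0, 0.0], [0.001, -0.0, -1.0]]
wrist_force: [1.0, 0.7, 0.4]
grip_width: 0.0849
grip_force: 0.0
```

Call:
play_rows(series="0 0 0 0 0 0 8.5;0 0 0 0 0 0 8.5")

```text
clock: 17.95
tool_pos: [0.6292, 0.0239, 0.244]
orientation: [[1.0, -0.0, 0.001], [-0.0, -1.0, -0.0], [0.001, 0.0, -1.0]]
wrist_force: [0.1, -0.3, -1.1]
grip_width: 0.085
grip_force: 0.0
```

```bash
python3 wr.py red red
```

```text
tcp [0.6287 0.0238 0.2428] 18.0
red cap 1056 [0.6312 0.024  0.112 ] [0.631  0.0238 0.112 ] [0.0338 0.0328 0.    ]
red ring 1011 [0.6299 0.0234] [ 0.5891 -0.0136] [0.6677 0.0604]
```

Call:
play_rows(series="0 0 0 -2 -2 0 8.5;0 0 0 -5 -6 0 8.5;0 0 0 -9 -10 0 8.5;0 0 0 -13 -14 0 8.5;0 0 0 -15.5 -17 0 8.5;0 0 0 -16.6 -18.5 0 8.5;0 0 0 -16.6 -18.5 0 8.5;0 0 0 -16.6 -18.5 0 8.5;0 0 0 -16.6 -18.5 0 8.5")

```text
clock: 19.12
tool_pos: [0.4646, 0.2074, 0.243]
orientation: [[1.0, -0.003, -0.0], [-0.003, -1.0, -0.001], [-0.0, 0.001, -1.0]]
wrist_force: [-0.1, 0.4, -0.1]
grip_width: 0.0851
grip_force: 0.0
```

```bash
python3 wr.py blue yellow w3.png
```

```text
tcp [0.4644 0.2077 0.243 ] 19.175
blue cap 1044 [0.4643 0.2101 0.112 ] [0.4641 0.2099 0.112 ] [0.0329 0.0328 0.    ]
yellow ring 1015 [0.4616 0.2121] [0.4325 0.1749] [0.4982 0.2499]
```

View pics/w3.png

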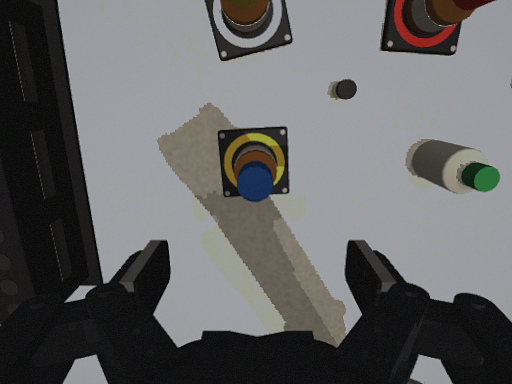

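The wrist view shows the blue cap at (255,183) over the yellow ring at (253,160), with free space around it.

Call:
play_rows(series="0 0 0 0 -0.1 3 8.5;0 0 0 0 -0.1 6 8.5;0 0 0 0 -0.1 9 8.5;0 0 0 0 -0.1 11.5 8.5;0 0 0 0 -0.1 13.5 8.5;0 0 0 0 -0.1 14.6 8.5;0 0 0 0 -0.1 15 8.5;0 0 0 0 -0.1 15 8.5;0 0 0 0 -0.1 15 6;0 0 0 0 -0.1 15 5")

```text
clock: 20.42
tool_pos: [0.4639, 0.2101, 0.0939]
orientation: [[1.0, -0.0, 0.001], [-0.0, -1.0, 0.0], [0.001, -0.0, -1.0]]
wrist_force: [-0.4, 0.2, -0.2]
grip_width: 0.0512
grip_force: 0.0
```

Call:
play_rows(series="0 0 0 0 0 0 4.2;0 0 0 0 0 0 3.8;0 0 0 0 0 0 3.6;0 0 0 0 0 0 3.4;0 0 0 0 0 0 3.0;0 0 0 0 0 0 2.5;0 0 0 0 0 0 2.5;0 0 0 0 0 0 2.5")

```text
clock: 21.42
tool_pos: [0.4637, 0.2099, 0.0935]
orientation: [[1.0, -0.0, 0.001], [-0.0, -1.0, -0.0], [0.001, 0.0, -1.0]]
wrist_force: [-1.0, -1.1, 5.6]
grip_width: 0.0323
grip_force: 59.5
```

Call:
play_rows(series="0 0 0 0 0 -0.7 2.5;0 0 0 0 0 -2 2.5;0 0 0 0 0 -4.5 2.5;0 0 0 0 0 -7.5 2.5;0 0 0 0 0 -10.5 2.5;0 0 0 0 0 -12.5 2.5;0 0 0 0.5 1.5 -13 2.5;0 0 0 2 5 -13 2.5;0 0 0 3.5 9 -13 2.5;0 0 0 5 13 -13 2.5")

```text
clock: 22.68
tool_pos: [0.5132, 0.0772, 0.2224]
orientation: [[1.0, -0.001, -0.002], [-0.001, -1.0, -0.001], [-0.002, 0.001, -1.0]]
wrist_force: [0.5, -0.2, -2.1]
grip_width: 0.0322
grip_force: 59.8
```

Call:
play_rows(series="0 0 0 1.5 4 0 2.5;0 0 0 3 8 0 2.5;0 0 0 4.5 12 0 2.5;0 0 0 6 16 0 2.5;0 0 0 7.5 20 0 2.5;0 0 0 9 24 0 2.5;0 0 0 10.5 28 0 2.5;0 0 0 11.3 30 0 2.5;0 0 0 11.5 30.7 0 2.5;0 0 0 11.5 30.7 0 2.5")

```text
clock: 23.92
tool_pos: [0.6281, -0.2259, 0.2229]
orientation: [[1.0, 0.001, -0.001], [0.001, -1.0, 0.001], [-0.001, -0.001, -1.0]]
wrist_force: [-0.2, 0.9, -1.3]
grip_width: 0.0324
grip_force: 59.9
```

Call:
play_rows(series="0 0 0 0 0 2 2.5;0 0 0 0 0 4.5 2.5;0 0 0 0 0 6.5 2.5;0 0 0 0 0 7 2.5;0 0 0 0 0 7 2.5;0 0 0 0 0 7 2.5")

```text
clock: 24.68
tool_pos: [0.6292, -0.2273, 0.1544]
orientation: [[1.0, -0.0, 0.002], [-0.0, -1.0, -0.001], [0.002, 0.001, -1.0]]
wrist_force: [-0.8, 0.1, -1.6]
grip_width: 0.0324
grip_force: 59.9
```

```bash
python3 held.py blue blue
```

```text
[ 0.6292 -0.2273  0.1544]
wrist ring 1461 [ 0.6285 -0.2273]
wrist cap 4363 [ 0.6292 -0.2267  0.1727] [0.0335 0.0326 0.0071]
top ring 272 [ 0.6296 -0.2275]
top cap 30 [ 0.6224 -0.229   0.173 ] [0.0156 0.0239 0.004 ]
side ring 709 [ 0.6283 -0.2283]
side cap 23 [ 0.6423 -0.2611  0.2773] [0.017  0.0076 0.0312]
```

Call:
play_rows(series="0 0 0 0 0 1.5 2.5;0 0 0 0 0 3 2.5;0 0 0 0 0 4.2 2.5;0 0 0 0 0 5 2.5;0 0 0 0 0 5.5 2.5;0 0 0 0 0 5.8 2.5;0 0 0 0 0 5.95 2.5;0 0 0 0 0 5.95 2.5;0 0 0 0 0 5.95 2.5;0 0 0 0 0 5.95 3.4")

```text
clock: 26.08
tool_pos: [0.6287, -0.2272, 0.0943]
orientation: [[1.0, -0.0, 0.001], [-0.0, -1.0, -0.0], [0.001, 0.0, -1.0]]
wrist_force: [-0.6, 0.5, -0.1]
grip_width: 0.0339
grip_force: 0.1
```

Call:
play_rows(series="0 0 0 0 0 0 4;0 0 0 0 0 0 5;0 0 0 0 0 0 6.5;0 0 0 0 0 0 8;0 0 0 0 0 0 8.5;0 0 0 0 0 0 8.5;0 0 0 0 0 -2 8.5;0 0 0 0 0 -5 8.5;0 0 0 0 0 -10 8.5;0 0 0 0 0 -15 8.5")

```text
clock: 27.32
tool_pos: [0.6285, -0.2271, 0.2469]
orientation: [[1.0, -0.0, 0.001], [-0.0, -1.0, -0.001], [0.001, 0.001, -1.0]]
wrist_force: [-0.2, -1.5, -0.5]
grip_width: 0.085
grip_force: 0.0
```

Call:
play_rows(series="0 0 0 0 0 0 8.5;0 0 0 0 0 0 8.5")

```text
clock: 27.58
tool_pos: [0.6282, -0.227, 0.2445]
orientation: [[1.0, -0.0, 0.001], [-0.0, -1.0, -0.0], [0.001, 0.0, -1.0]]
wrist_force: [0.5, -0.7, -0.6]
grip_width: 0.0847
grip_force: 0.0
```

```bash
python3 wr.py blue blue
```

```text
tcp [ 0.6277 -0.2269  0.2433] 27.625
blue cap 1040 [ 0.6294 -0.2268  0.112 ] [ 0.6294 -0.2268  0.112 ] [0.033  0.0337 0.    ]
blue ring 958 [ 0.6283 -0.2273] [ 0.5826 -0.2645] [ 0.6654 -0.1905]
```

Next, the yellow bottle on the spare station at about (0.629, 0.2188).

Call:
play_rows(series="0 0 0 0 -4 0 8.5;0 0 0 0 -10 0 8.5;0 0 0 0 -16 0 8.5;0 0 0 0 -22 0 8.5;0 0 0 0 -28 0 8.5;0 0 0 0 -34 0 8.5;0 0 0 0.1 -40 0 8.5;0 0 0 0.1 -43.5 0 8.5;0 0 0 0.1 -44.6 0 8.5;0 0 0 0.1 -44.6 0 8.5")

```text
clock: 28.88
tool_pos: [0.6291, 0.218, 0.2426]
orientation: [[1.0, -0.0, -0.002], [-0.0, -1.0, -0.002], [-0.002, 0.002, -1.0]]
wrist_force: [1.1, -0.1, 0.6]
grip_width: 0.0849
grip_force: 0.0
```

Call:
play_rows(series="0 0 0 0 0 0 8.5;0 0 0 0 0 0 8.5;0 0 0 0 0 0 8.5")

```text
clock: 29.25
tool_pos: [0.6297, 0.2176, 0.2439]
orientation: [[1.0, -0.002, 0.0], [-0.002, -1.0, -0.001], [0.0, 0.001, -1.0]]
wrist_force: [-0.3, 0.1, 0.5]
grip_width: 0.0851
grip_force: 0.0
```

```bash
python3 wr.py yellow white
```

```text
tcp [0.6297 0.218  0.2439] 29.3
yellow cap 1050 [0.6305 0.2194 0.112 ] [0.6305 0.2197 0.112 ] [0.0339 0.0319 0.    ]
white ring 1033 [0.6287 0.2181] [0.5921 0.1767] [0.6704 0.2554]
```

Call:
play_rows(series="0 0 0 0 -0.1 3 8.5;0 0 0 0 -0.1 6 8.5;0 0 0 0 -0.1 9 8.5;0 0 0 0 -0.1 11.5 8.5;0 0 0 0 -0.1 13.5 8.5;0 0 0 0 -0.1 14.6 8.5;0 0 0 0 -0.1 15 8.5;0 0 0 0 -0.1 15 8.5;0 0 0 0 -0.1 15 6;0 0 0 0 -0.1 15 5")

```text
clock: 30.55
tool_pos: [0.6299, 0.2201, 0.0945]
orientation: [[1.0, -0.0, 0.001], [-0.0, -1.0, 0.0], [0.001, -0.0, -1.0]]
wrist_force: [0.6, 0.5, -0.2]
grip_width: 0.0514
grip_force: 0.0
```

Call:
play_rows(series="0 0 0 0 0 0 4.2;0 0 0 0 0 0 3.8;0 0 0 0 0 0 3.6;0 0 0 0 0 0 3.4;0 0 0 0 0 0 3.0;0 0 0 0 0 0 2.5;0 0 0 0 0 0 2.5;0 0 0 0 0 0 2.5")

```text
clock: 31.55
tool_pos: [0.6297, 0.2197, 0.094]
orientation: [[1.0, -0.0, 0.0], [-0.0, -1.0, -0.0], [0.0, 0.0, -1.0]]
wrist_force: [-0.3, -1.2, 2.4]
grip_width: 0.0326
grip_force: 59.7
```

Call:
play_rows(series="0 0 0 0 0 -0.7 2.5;0 0 0 0 0 -2 2.5;0 0 0 0 0 -4 2.5;0 0 0 -1 0 -5.5 2.5;0 0 0 -4 0.4 -6 2.5;0 0 0 -8 0.8 -6 2.5;0 0 0 -12 0.8 -6 2.5;0 0 0 -15 0.8 -6 2.5;0 0 0 -16.5 0.8 -6 2.5;0 0 0 -16.8 0.8 -6 2.5")

```text
clock: 32.8
tool_pos: [0.4612, 0.2122, 0.1545]
orientation: [[1.0, 0.001, 0.001], [0.001, -1.0, 0.0], [0.001, -0.0, -1.0]]
wrist_force: [0.2, 0.5, -1.6]
grip_width: 0.0323
grip_force: 59.7
```

Call:
play_rows(series="0 0 0 0 0 0 2.5;0 0 0 0 0 0 2.5;0 0 0 0 0 0 2.5")

```text
clock: 33.17
tool_pos: [0.4621, 0.2119, 0.1536]
orientation: [[1.0, -0.001, -0.0], [-0.001, -1.0, 0.0], [-0.0, -0.0, -1.0]]
wrist_force: [-0.5, -0.3, -1.6]
grip_width: 0.0321
grip_force: 59.7
```

```bash
python3 held.py yellow yellow
```

```text
[0.4621 0.2119 0.1536]
wrist ring 1509 [0.4615 0.2121]
wrist cap 4377 [0.4623 0.2124 0.172 ] [0.034  0.0327 0.0077]
top ring 315 [0.4624 0.2122]
side ring 401 [0.4615 0.21  ]
side cap 6 [0.4482 0.1887 0.1865] [0.0016 0.0087 0.0116]
```

Call:
play_rows(series="0 0 0 0 0 1.5 2.5;0 0 0 0 0 3 2.5;0 0 0 0 0 4.2 2.5;0 0 0 0 0 5 2.5;0 0 0 0 0 5.5 2.5;0 0 0 0 0 5.8 2.5;0 0 0 0 0 5.95 2.5;0 0 0 0 0 5.95 2.5;0 0 0 0 0 5.95 2.5;0 0 0 0 0 5.95 3.4")

```text
clock: 34.58
tool_pos: [0.4617, 0.2121, 0.0946]
orientation: [[1.0, -0.0, 0.001], [-0.0, -1.0, 0.0], [0.001, -0.0, -1.0]]
wrist_force: [0.2, 0.5, -0.9]
grip_width: 0.034
grip_force: 0.2
```

Call:
play_rows(series="0 0 0 0 0 0 4;0 0 0 0 0 0 5;0 0 0 0 0 0 6.5;0 0 0 0 0 0 8;0 0 0 0 0 0 8.5;0 0 0 0 0 0 8.5;0 0 0 0 0 -2 8.5;0 0 0 0 0 -5 8.5;0 0 0 0 0 -10 8.5;0 0 0 0 0 -15 8.5")

```text
clock: 35.83
tool_pos: [0.4611, 0.2118, 0.2455]
orientation: [[1.0, 0.0, -0.0], [0.0, -1.0, -0.0], [-0.0, 0.0, -1.0]]
wrist_force: [1.3, 0.2, 0.2]
grip_width: 0.085
grip_force: 0.0
```

Call:
play_rows(series="0 0 0 0 0 0 8.5;0 0 0 0 0 0 8.5")

```text
clock: 36.08
tool_pos: [0.4611, 0.2116, 0.2438]
orientation: [[1.0, -0.0, -0.001], [-0.0, -1.0, -0.001], [-0.001, 0.001, -1.0]]
wrist_force: [-0.5, -0.0, -1.3]
grip_width: 0.0848
grip_force: 0.0
```

```bash
python3 wr.py yellow yellow; python3 - <<'E'
from h import *
c,p,d=shot('side'); cv2.imwrite('pics/side9.png',p[...,::-1])
E
```

```text
tcp [0.4607 0.2114 0.243 ] 36.125
yellow cap 1060 [0.4628 0.2126 0.112 ] [0.4627 0.2124 0.112 ] [0.0338 0.0328 0.    ]
yellow ring 1021 [0.4613 0.2121] [0.4207 0.1743] [0.498  0.2492]
```

View pics/side9.png

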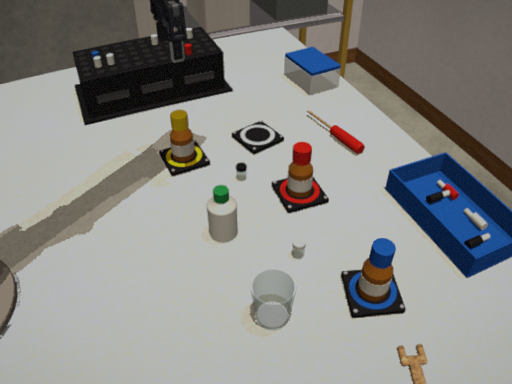

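All three bottles stand upright on their matching rings: yellow (183,145), red (300,180) and blue (376,278). The beaker and rinse bottle haven't moved, and the gripper is clear.

```bash
python3 -c "
from cell import r
print(r.sign_off())"
```

```text
the job is handed in; nothing more can be done
None
```

The job is handed in: the red, blue and yellow bottles each stand upright on the station of their cap's colour, within about 2 mm of centre by camera, and the beaker and rinse bottle were not touched.

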